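# Hold a board on test in the pogo-pin jig

### The arm

A 7-joint arm with a two-finger parallel gripper is mounted at the origin on the work surface. World frame = base frame: x ahead of the robot, y to its left, z up, the work surface at z = 0. Lengths are in m, angles in rad, forces in N, time in s.
With the tool pointing down it reaches from about 0.4 to 0.875 m from the base axis. Payload 19.3 kg.
Tool frame: the origin (TCP) lies midway between the tips of the shut fingers; the grasp point (between the pads) lies 19 mm behind it; z points along the fingers, y is the direction in which the jaws open and shut (so a half turn about z gives the same grasp; the last joint's range is limited). The gripper opens to 85 mm and grips with 20 to 120 N. Pads are 22 mm wide; open, the fingers measure 114 mm over their backs; the gripper's body (76 mm by 85 mm) begins 54 mm behind the grasp point. The pads swing forward as they close: fully open they stand 13 mm farther back than shut.
Start: joints at [1.197, 0.521, -0.036, 1.599, 0.021, 1.021, -0.113], TCP at [0.187, -0.596, 0.231] pointing down, gripper open.
Joint ranges: [-2.91, 2.91], [-0.3, 2.13], [-1.5, 1.42], [0.17, 2.43], [-1.26, 4.41], [0.16, 1.93], [-2.52, 2.52]. Speed limits (rad/s): [1.89, 1.89, 2.39, 2.39, 3.01, 3.01, 3.01].

### API

Orientations are given as a unit quaternion [w, x, y, z].
In Python, from workcell import * gives the robot as it stands.
- The arm moves only by the tool send_rows, never from a script. Its argument "targets" is one flat list of numbers, 5 for each row, row after row: the finger opening in m, from 0 to 0.0854, then the shift along the world's x, y, z in m, then the turn about the world's z in rad. In form: [gripper, tx, ty, tz, spin, gripper, tx, ty, tz, spin, ...]. A call has 1 to 8 rows; each row shifts and turns the commanded pose from where the row before left it; what a row does not reach is not made up. A row lasts 1/8 s, in which the tool goes at most 62.5 mm and 10.7 degrees, less where a joint would pass 70% of its speed; a pose out of reach is approached as far as the arm can. A call is refused whole if a number of a shift passes 0.0625 or a number of a turn 0.188, either way. A call with a gripper value outside its range is refused whole. The fingers move at their own pace and stop on an object; "grip_force" is the grip in N (left out, the last holds). Time passes only in rows, so rows that do not move let the fingers close. It gives the time, the measured TCP pose, the force and the opening at its end, in the units of the state.
- sense(): the state, without advancing time (a new reading comes with each control period).
- capture(name): name is "scene" or "side" or "wrist"; returns (picture, depth): 400x640x3 uint8, red, green, blue; 400x640 float32, m along the optical axis (not along the pixel's ray), 0 where there is no reading.
- calibration(name): a dict with "camera_matrix" (3x3 intrinsics, pixels), "world_from_camera" (4x4, takes a point from camera to world coordinates); the wrist camera has in their place "tool_from_camera" (4x4, takes a point from camera to tool coordinates, whose origin is the TCP and whose axes are the flange's). Camera axes: x right, y down, z forward; pixel columns grow to the right and rows downward; lengths in m; the calibration is good to about 2 mm. A picture is of the moment at which its call begins: read the wrist's pose just before it. calibration takes no time and is no camera call.
- job_done(): hands the job in, once; it reports no verdict.
The state is a dict: "time_s": time; "joint_pos": joint angles; "joint_velocities": joint speeds; "effort": joint torques, N m; "position": TCP position; "eef_rot": TCP orientation; "ft_force": force on the tool from outside, world axes, zero at the start; "wrist_torque": the same for the moment, N m; "width": finger opening in m.
Only numpy, scipy, OpenCV 4.12 (cv2) and the standard library are available. Lean on these libraries where they do the work, as an engineer would, in place of code of your own. Each camera call takes 0.05 s, during which the arm holds its last target. There are 200 camera calls.

### The job

Slide the largest of the three circuit boards up out of the slotted rack and stand it fully home in the card guides of the test jig, its components facing the pull bar and its bare contact side facing the pins. Then pull the jig's spring-return pull bar out until the pointers stand on the engraved lines, and finish still holding the bar there so that the pins stay on the board. Leave the other boards and everything else on the bench where they are.

Things in the scene. Friction and masses are not known exactly. Their poses are not given: they have to be found in the camera images.
- board: The largest of the three boards: green, 100 wide (y) x 80 tall (z) x 3 mm thick (x), standing on its lower long edge, 63 to 126 g. Origin: middle of the lower edge; z up the board, x its normal. Components (a row of three black capacitors, 13 mm out) on its -x face; the +x face is bare, with six gold pads in a row 33 mm up. Bare within 8 mm of the side edges.
- board_grip (a point): Centre of the black moulded grip strip on the big board's top edge, 80 mm above the lower edge; axes as the board's. The strip is 50 (y) x 9 (x) x 16 mm (z), its top 88 mm above the lower edge. The other boards carry the same strip 20 mm lower.
- board_parts (a point): Point 15 mm out on the component (-x) side of the big board, 30 mm above its lower edge.
- board_b: Other board, 80 wide x 60 tall x 3 mm, same grip strip (top at 68 mm), stands in another slot of the rack; origin at the middle of its lower edge. To be left.
- board_c: Other board, 70 wide x 60 tall x 3 mm, with an aluminium block, same grip strip, stands in another slot of the rack; origin at the middle of its lower edge. To be left.
- rack: Slotted grey plastic rack, fixed, 160 (x) x 120 mm (y), origin under its centre, z up. Three slots run along y at x = -50, 0 and +50 mm, 4.5 mm wide, floor 12 mm and top 42 mm above the table, cut in two rails at |y| 18 to 34 mm; one board stands in each, in any order, at mid-slot, its x axis along the rack's x.
- jig: Pin test jig, fixed: dark plate 12 mm thick, x -80 to +100, y -110 to +110 mm; origin on the table under the middle of the board's place, -x is the pull bar's side. Black card guides at y = +-50 mm, open upward: flared mouth 81 to 70 mm above the table, below it a channel 5.5 mm wide (x), 103 mm between its ends (y). The board stands in them on the plate, its x along the jig's x.
- carriage (a joint): Spring-return carriage of the jig, m: 0 at rest (pins back), grows as the bar is pulled along the jig's -x; 0.038 when the pointers stand on the engraved lines, hard stop at 0.046. The spring pulls back with 3 N at rest, 8.7 N at the line; the sprung pins meet a fitted board at about 0.032 and add about 1 N at the line. Let go, it snaps back to 0.
- handle (a point): Middle of the round steel pull bar, 14 mm in diameter, along the jig's y, 164 mm long, clear for 60 mm either side of the middle; its axis is 45 mm above the table and, at rest, 100 mm from the jig's origin along -x; moves with the carriage. The base plate begins 20 mm behind it.
- pins: The row of six gold spring pins, 45 mm above the table, carried by the grey cross head behind the card guides; origin moves with the carriage (it is at the jig's origin when at rest, the pin tips 33 mm further along +x).
- pointer (a point): Foot of the left pointer blade of the carriage, over the white scale strip at jig y = +98 mm (there is another at y = -98 mm); moves with the carriage.
- mark (a point): The engraved black line across the left white scale strip, fixed on the jig; the pointer is on it when the two have the same x in the jig's frame.
- integrator: Handheld black current-probe integrator box 190 x 100 x 40 mm lying on the mat; origin under its centre. To be left.
- clamp_meter: White and black clamp meter, about 225 x 76 x 36 mm, lying; origin on its underside. To be left.
- choke: Steel-core choke with copper windings, about 98 x 84 x 52 mm; origin under its centre. To be left.
- solder_reel: Solder reel, 56 mm in diameter, 46 mm high; origin under its centre. To be left.
- screwdriver: Screwdriver about 170 mm long lying on the mat near the robot, origin under its middle. To be left.
- heatsink: Finned aluminium heat sink 60 x 70 x 32 mm; origin under its centre. To be left.
Mind the look-alikes: they are no part of the job. What is shaped like the rack but turquoise is not meant.

How it is judged:
By the outcome, as a careful person would: the job done as asked, in the order asked, and still so for the second after the job is handed in, while the arm keeps its last pose, push and grip.
It also fails if it takes over 61 s, if anything falls off the work surface, if the arm or the gripper's body presses on something with over 40 N, if the wrist force passes 120 N, or if a joint passes its speed limit or range.

## Working session

There is one attempt and no reset: what is moved stays moved. The work goes in short steps, Python scripts to look and compute and a tool call to move; the robot and the scene stay as the last step left them, time stands still between calls to the robot, and variables do not carry over. Pictures are saved under pics/ and viewed, about 8 in all and at most 12, crops included, and the job is handed in when it is done.

Besides the shell and the picture viewer there is one more tool, called after ">>>" as name(argument=value, ...), one argument or row to a line, values as JSON. send_rows: Moves the arm, as the interface text tells. Its arguments: {"type":"object","properties":{"targets":{"type":"array"},"grip_force":{"type":"number"}},"required":["targets"]}

```bash
mkdir -p pics
cat > h.py <<'E'
from workcell import *
import numpy as np, cv2
def snap(n,f):
    im,d=capture(n); cv2.imwrite(f'pics/{f}.png',im[:,:,::-1]); np.savez(f'pics/{f}.npz',im=im,d=d); return im,d
def pts(n,d,T=None):
    c=calibration(n); K=np.array(c['camera_matrix']); T=np.array(c['world_from_camera']) if T is None else T
    v,u=np.mgrid[:d.shape[0],:d.shape[1]]
    P=np.stack([(u-K[0,2])/K[0,0]*d,(v-K[1,2])/K[1,1]*d,d],-1)
    return P@T[:3,:3].T+T[:3,3]
E
python3 - <<'E'
from h import *
s=sense();print(s)
for n in("scene","side"):
    im,d=snap(n,n+'0'); print(calibration(n))
print(calibration('wrist'))
a=cv2.imread('pics/scene0.png');b=cv2.imread('pics/side0.png')
E
```

```text
{'time_s': 0.0, 'joint_pos': array([ 1.19677954,  0.52203467, -0.03634244,  1.59998187,  0.02122191,
        1.02111621, -0.11278805]), 'joint_velocities': array([-2.99747799e-04,  1.21161304e-03, -3.17478844e-06, -1.35189338e-03,
        2.54626621e-04,  4.40573332e-04,  7.04171418e-04]), 'effort': array([-2.62608344e-03, -9.27158260e+01,  1.97912559e+00, -3.69948184e+01,
        1.78038608e-02,  8.03728122e-03,  1.08249940e-04]), 'position': array([ 0.18684548, -0.59606819,  0.23072206]), 'eef_rot': array([-5.61568916e-04,  9.88481959e-01,  1.51337647e-01, -1.33363798e-04]), 'ft_force': array([ 0.47894127,  0.64868509, -0.40264727]), 'wrist_torque': array([-0.03140936, -0.03132044,  0.00457289]), 'width': 0.08536093981576083}
{'camera_matrix': array([[386.65580948,   0.        , 320.40249575],
       [  0.        , 386.65580948, 200.59908504],
       [  0.        ,   0.        ,   1.        ]]), 'world_from_camera': array([[-0.26315995,  0.53491534, -0.80287758,  1.55411951],
       [ 0.96464217,  0.13332553, -0.22735386,  0.29662256],
       [-0.01457099, -0.83432001, -0.55108784,
[... 352 characters left out ...]
,  0.47065883, -0.53629705,  0.85027878],
       [-0.02010981, -0.76433029, -0.64451129,  1.11990202],
       [ 0.        ,  0.        ,  0.        ,  1.        ]])}
{'camera_matrix': array([[342.20026173,   0.        , 320.43118159],
       [  0.        , 342.20026173, 198.67395923],
       [  0.        ,   0.        ,   1.        ]]), 'tool_from_camera': array([[ 9.00270723e-04, -9.54842603e-01, -2.97110742e-01,
         7.47075600e-02],
       [ 9.99999593e-01,  8.41960164e-04,  3.24225646e-04,
         2.98849553e-04],
       [-5.94290501e-05, -2.97110913e-01,  9.54842972e-01,
        -1.41967411e-01],
       [ 0.00000000e+00,  0.00000000e+00,  0.00000000e+00,
         1.00000000e+00]])}
```

View pics/scene0.png

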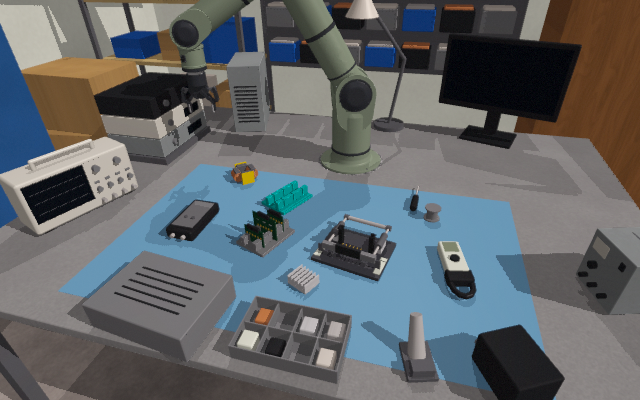

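View pics/side0.png

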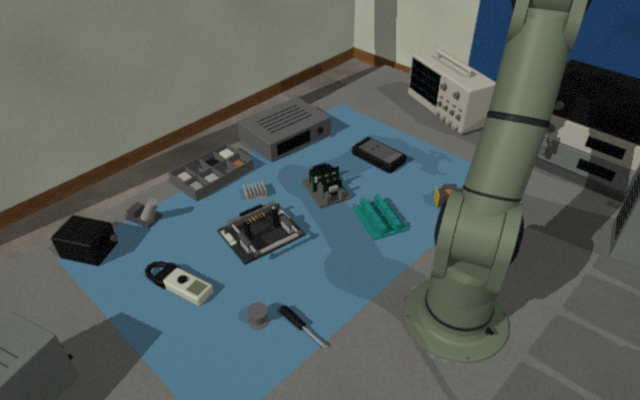

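The scene view shows the rack with three boards at about (266,235), the jig at (355,248) with its bar on the robot side, and the turquoise decoy at (288,197). I'll measure from the depth clouds.

Run:
```python
from h import *
tiles=[]
for n,(u0,v0,w,h) in(("scene",(225,190,190,100)),("side",(210,150,190,120))):
    z=np.load(f'pics/{n}0.npz'); im,d=z['im'],z['d']; P=pts(n,d)
    for c in [(240,170) if n=='side' else (355,260)]: print(n,'mat z?',P[205,200] if n=='scene' else P[280,130])
    c=cv2.resize(im[v0:v0+h,u0:u0+w],(760,4*h),interpolation=cv2.INTER_CUBIC)[:,:,::-1]
    for z0,z1,nm in((.0,.2,'a'),):
        m=(P[...,2]>.006)&(P[...,2]<.2)&(d>0)
    # top map, 1 px = 1.25mm
    q=P[m];col=im[m]; 
    X=((q[:,0]-.3)/.00125).astype(int);Y=((.25-q[:,1])/.00125).astype(int)
    H,W=480,480
    t=np.zeros((H,W,3),np.uint8);ok=(X>=0)&(X<W)&(Y>=0)&(Y<H)
    t[Y[ok],X[ok]]=col[ok][:,::-1]
    cv2.imwrite(f'pics/top_{n}.png',t); cv2.imwrite(f'pics/crop_{n}.png',c)
a=cv2.imread('pics/crop_scene.png');b=cv2.imread('pics/crop_side.png')
cv2.imwrite('pics/both.png',cv2.resize(np.vstack([a,b]),None,fx=.68,fy=.68,interpolation=cv2.INTER_AREA))
# object lists: clusters above mat
z=np.load('pics/scene0.npz');P=pts('scene',z['d'])
m=((P[...,2]>.008)&(P[...,2]<.15)&(P[...,0]>.2)&(P[...,0]<1)&(abs(P[...,1])<.6)&(z['d']>0)).astype(np.uint8)
k,l,st,ce=cv2.connectedComponentsWithStats(m)
for i in range(1,k):
    if st[i,4]>80:
        q=P[l==i]; print(st[i],q.min(0).round(3),q.max(0).round(3))
```

```text
scene mat z? [ 0.55559885 -0.43842338  0.0393631 ]
side mat z? [0.75102902 0.53732298 0.00702444]
[231 162  27  21 407] [ 0.224 -0.45   0.008] [ 0.331 -0.342  0.055]
[ 236  180   77   76 2395] [ 0.308 -0.249  0.008] [ 0.721 -0.076  0.102]
[410 187   9  24 115] [0.201 0.293 0.009] [0.357 0.319 0.029]
[ 166  199   53   41 1251] [ 0.519 -0.482  0.008] [ 0.723 -0.38   0.047]
[425 203  17  16 198] [0.345 0.345 0.009] [0.406 0.399 0.05 ]
[ 311  214   86   66 2993] [0.496 0.019 0.008] [0.736 0.267 0.082]
[ 437  241   40   58 1330] [0.531 0.394 0.008] [0.756 0.5   0.044]
[ 107  251  129   74 4221] [ 0.864 -0.45   0.008] [ 1.    -0.139  0.089]
[288 264  31  29 503] [ 0.752 -0.017  0.008] [0.836 0.068 0.036]
[ 241  296  111   57 3135] [ 0.909 -0.07   0.008] [1.    0.19  0.048]
[ 399  312   37   57 1137] [0.899 0.313 0.008] [1.    0.399 0.102]
[ 472  325   73   64 2733] [0.881 0.48  0.008] [1.    0.6   0.094]
```

View pics/both.png

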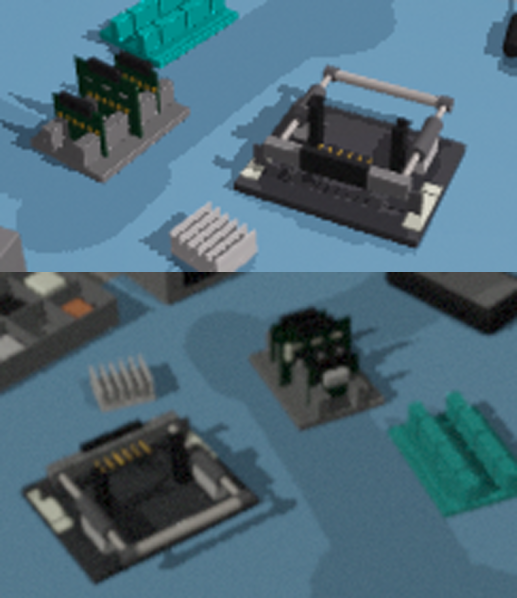

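Both crops agree: the tall board is in the middle slot with its gold pads facing +x (away from the robot), and the jig's bar is on the robot side. So the board needs no flip. Next I'll measure poses.

Run:
```python
from h import *
def rect(q,nm):
    (c,s,a)=cv2.minAreaRect((q[:,:2]*1000).astype(np.float32)); print(nm,len(q),np.round(c,1),np.round(s,1),round(a,1))
for n in('scene','side'):
    z=np.load(f'pics/{n}0.npz');P=pts(n,z['d']);im=z['im'].astype(int);d=z['d']
    R=(P[...,0]>.48)&(P[...,0]<.73)&(P[...,1]>-.26)&(P[...,1]<-.03)&(d>0)
    R&=~((im[...,1]>im[...,0]+50)&(im[...,2]>im[...,0]+50))
    q=P[R&(P[...,2]>.09)]; rect(q,n+' big strip z>.09'); print(' zmax',np.percentile(P[R][:,2],99.8), 'median top',q.mean(0))
    rect(P[R&(P[...,2]>.004)&(P[...,2]<.045)&(P[...,0]>.5)],n+' rack')
    J=(P[...,0]>.45)&(P[...,0]<.78)&(P[...,1]>0.0)&(P[...,1]<.3)&(d>0)
    rect(P[J&(P[...,2]>.007)&(P[...,2]<.016)],n+' plate'); 
    b=J&(P[...,2]>.047)&(P[...,2]<.058)&(im.min(-1)>110)
    q=P[b];rect(q,n+' pale 47-58')
    # bar = points nearest robot
    g=J&(im[...,0]>140)&(im[...,1]>100)&(im[...,2]<90); q=P[g]
    if len(q): rect(q,n+' gold'); print(q[:,2].mean())
    w=J&(P[...,2]>.008)&(P[...,2]<.02)&(im.min(-1)>150)
    k,l,st,ce=cv2.connectedComponentsWithStats(w.astype(np.uint8))
    for i in range(1,k):
        if st[i,4]>8: rect(P[l==i],'white')
```

```text
scene big strip z>.09 63 [ 627.7 -158.2] [97.2 10.7] 71.2
 zmax 0.10078920739163447 median top [ 0.62838481 -0.15755157  0.09600229]
scene rack 1006 [ 613.6 -143.3] [215.  199.3] 1.1
scene plate 1684 [626.8 142.4] [220.9 184.6] 79.4
scene pale 47-58 213 [597.9 148. ] [169.9 175.3] 79.2
scene gold 5 [650.5 132. ] [47.4  4.9] 73.1
0.04524678933171766
white 15 [672.7  33. ] [14.  17.7] 27.0
white 78 [680.8 231.8] [17.8 77.2] 78.9
side big strip z>.09 79 [ 623.3 -157.2] [97.  15.5] 68.2
 zmax 0.10376106886559845 median top [ 0.62412905 -0.15797254  0.09689135]
side rack 1055 [ 615.4 -145.8] [228.8 227.6] 0.1
side plate 1506 [617.  146.8] [325.2 293.1] 0.0
side pale 47-58 129 [588.  149.3] [158.9 158.5] 78.6
white 28 [675.2 231.8] [12.7 32.7] 77.7
```

>>> send_rows(
  targets=[0.035,0.04,0.04,0,0.117,0.035,0.04,0.04,0,0.117,0.035,0.04,0.04,0,0.117,0.035,0.04,0.04,0,0.117,0.035,0.04,0.04,0,0.117,0.035,0.04,0.04,0,0.117,0.035,0.04,0.04,0,0.117,0.035,0.04,0.04,0,0.117],
)

```text
time_s: 1.1
position: [0.5079, -0.275, 0.2312]
eef_rot: [-0.0, 0.813, 0.582, -0.0]
ft_force: [0.2, -0.6, 0.9]
width: 0.035
```

>>> send_rows(
  targets=[0.035,0.04,0.04,0,0,0.035,0.04,0.04,-0.01,0,0.035,0.0385,0.038,-0.02,0,0.035,0,0,0,0],
)

```text
time_s: 1.6
position: [0.6268, -0.1536, 0.1991]
eef_rot: [-0.002, 0.812, 0.583, -0.0]
ft_force: [-1.5, -0.2, 0.5]
width: 0.035
```

```bash
cat >> h.py <<'E'
from scipy.spatial.transform import Rotation as Ro
def wrist(f):
    s=sense(); q=s['eef_rot']; T=np.eye(4); T[:3,:3]=Ro.from_quat([q[1],q[2],q[3],q[0]]).as_matrix(); T[:3,3]=s['position']
    im,d=snap('wrist',f); W=T@np.array(calibration('wrist')['tool_from_camera'])
    np.save(f'pics/{f}_W.npy',W); return im,d,W,pts('wrist',d,W),s
def ray(px,W,z):
    K=np.array(calibration('wrist')['camera_matrix']); r=W[:3,:3]@np.linalg.solve(K,[px[0],px[1],1]); return W[:3,3]+r*(z-W[2,3])/r[2]
def rect(q,nm):
    (c,s,a)=cv2.minAreaRect((q[:,:2]*1000).astype(np.float32)); print(nm,len(q),np.round(c,1),np.round(s,1),round(a,1))
E
python3 - <<'E'
from h import *
im,d,W,P,s=wrist('w1')
print(s['position'],s['eef_rot'],s['joint_pos'].round(2))
m=(P[...,2]>.096)&(P[...,2]<.106)&(d>.12)
k,l,st,ce=cv2.connectedComponentsWithStats(m.astype(np.uint8))
for i in range(1,k):
    if st[i,4]>60: print(st[i]); rect(P[l==i],'hi'); print(np.median(P[l==i],0))
m=(P[...,2]>.072)&(P[...,2]<.086)&(d>.12)
k,l,st,ce=cv2.connectedComponentsWithStats(m.astype(np.uint8))
for i in range(1,k):
    if st[i,4]>100: print(st[i]); rect(P[l==i],'lo')
E
```

```text
[ 0.62677037 -0.15360991  0.19907441] [-1.74652590e-03  8.12282401e-01  5.83261734e-01 -3.00692437e-05] [ 0.38  0.61 -0.36  1.56  0.23  1.02 -0.37]
[315 173  15  65 771]
hi 771 [ 624.6 -159.3] [49.9  9. ] 69.0
[ 0.6249376  -0.15817394  0.09929264]
[252 162  13  64 776]
lo 776 [ 577.  -140.4] [50.8  9.3] 68.4
[375 169  18  62 759]
lo 759 [ 670.8 -178.6] [53.   9.3] 69.1
```

View pics/w1.png

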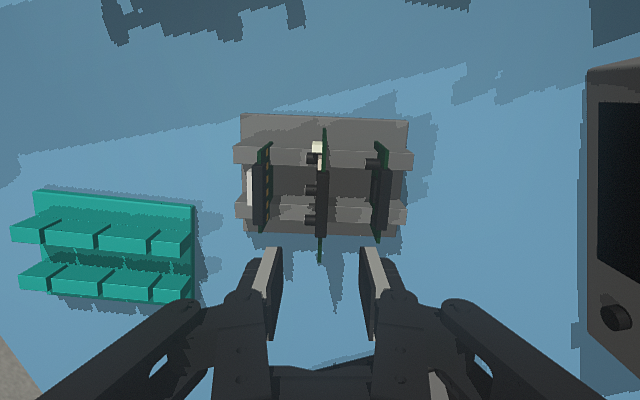

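The picture shows the big board's strip at (322,203), its caps on the left at (312,190), which is the robot side, and the neighbours at (259,195) and (381,200). I'll correct and descend.

>>> send_rows(
  targets=[0.035,-0.0022,-0.0057,0,-0.041,0.035,0,0,-0.04,0,0.035,0,0,-0.03,0,0.035,0,0,0,0],
)

```text
time_s: 2.15
position: [0.6216, -0.1657, 0.1301]
eef_rot: [-0.001, 0.827, 0.563, -0.001]
ft_force: [0.1, 0.3, 0.4]
width: 0.0348
```

>>> send_rows(
  targets=[0.035,0,0,0,0,0.035,0,0,0,0],
)

```text
time_s: 2.4
position: [0.6238, -0.1646, 0.1329]
eef_rot: [0.001, 0.826, 0.564, 0.001]
ft_force: [0.4, -0.5, -0.6]
width: 0.0351
```

>>> send_rows(
  targets=[0.035,0.0013,0.0044,-0.01,0.008,0.035,0,0,-0.02,0,0.035,0,0,-0.018,0,0.035,0,0,-0.009,0,0.035,0,0,0,0,0.035,0,0,0,0],
)

```text
time_s: 3.15
position: [0.6248, -0.1597, 0.0747]
eef_rot: [0.0, 0.823, 0.567, 0.0]
ft_force: [0.0, -0.1, 0.5]
width: 0.0349
```

>>> send_rows(
  targets=[0.0,0,0,0,0,0.0,0,0,0,0,0.0,0,0,0,0,0.0,0,0,0,0],
  grip_force=60,
)

```text
time_s: 3.65
position: [0.625, -0.1598, 0.0749]
eef_rot: [0.0, 0.823, 0.567, 0.0]
ft_force: [-0.5, -0.8, 4.9]
width: 0.0078
```

>>> send_rows(
  targets=[0.0,0,0,0.01,0,0.0,0,0,0.02,0,0.0,0,0,0.025,0,0.0,0,0,0.03,0,0.0,0,0,0.02,0,0.0,0,0,0.01,0,0.0,0,0,0,0],
)

```text
time_s: 4.53
position: [0.6246, -0.1597, 0.1896]
eef_rot: [0.0, 0.823, 0.567, 0.0]
ft_force: [0.3, 0.4, -1.1]
width: 0.0079
```

>>> send_rows(
  targets=[0,-0.0047,0.02,0,0.0225,0,-0.0047,0.045,0,0.0225,0,-0.0047,0.05,0,0.0225,0,-0.0047,0.05,0,0.0225,0,-0.0047,0.05,0,0.0225,0,-0.0047,0.045,0,0.0225,0,-0.0047,0.03,0,0.0225,0,-0.0047,0.02,0,0.0225],
)

```text
time_s: 5.52
position: [0.5857, 0.1525, 0.1885]
eef_rot: [-0.001, 0.768, 0.64, -0.0]
ft_force: [-0.2, -0.7, 0.1]
width: 0.0077
```

>>> send_rows(
  targets=[0,0,0,0,0,0,0,0,0,0,0,0,0,0,0],
)

```text
time_s: 5.9
position: [0.5872, 0.1491, 0.1892]
eef_rot: [0.0, 0.77, 0.638, -0.0]
ft_force: [1.1, -0.3, -0.6]
width: 0.0079
```

Run:
```python
from h import *
im,d,W,P,s=wrist('w2')
print(s['position'],s['eef_rot'],s['ft_force'],s['joint_pos'].round(2))
rect(P[(P[...,2]>.007)&(P[...,2]<.016)&(d>.2)],'plate')
m=(P[...,2]>.074)&(P[...,2]<.09)&(d>.12)
k,l,st,ce=cv2.connectedComponentsWithStats(m.astype(np.uint8))
for i in range(1,k):
    if st[i,4]>30: print(st[i]); rect(P[l==i],'lo'); print(P[l==i].mean(0))
# held board
m=(P[...,2]>.12)&(P[...,2]<.225)&(d>.08)
rect(P[m],'held')
```

```text
[0.58717019 0.14908453 0.18918306] [ 1.47506804e-04  7.69648581e-01  6.38467704e-01 -1.76653634e-04] [ 1.07486833 -0.30264715 -0.63313859] [-0.05  0.57 -0.43  1.68  0.27  0.96 -0.77]
plate 28418 [653.9 122.9] [269.7 731.4] 56.6
[345 114  33  24 518]
lo 518 [625.  194.8] [16.3 23.7] 79.1
[0.62526658 0.19591827 0.07816875]
[345 245   6  11  43]
lo 43 [599.5  96.8] [9.4 4.3] 89.2
[0.59907597 0.09810667 0.0769116 ]
[357 245  15  21 174]
lo 174 [611.6  90.7] [16.5 10.8] 76.9
[0.61293197 0.09123246 0.07773094]
held 6969 [588.  151.3] [33.6 93.2] 7.2
```

View pics/w2.png

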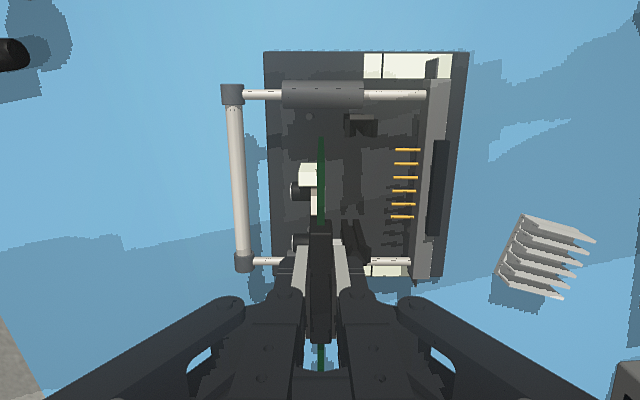

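The view shows the bar at (237,180), the pins at (403,185), and the +y guide at (361,122). The -y guide is at (357,245), partly hidden. I'll zoom on the guides and measure the plate edges by colour.

Run:
```python
from h import *
z=np.load('pics/w2.npz');im,d=z['im'],z['d'];W=np.load('pics/w2_W.npy');P=pts('wrist',d,W)
R=(P[...,0]>.50)&(P[...,0]<.76)&(P[...,1]>0.02)&(P[...,1]<.28)&(d>.2)
gray=(im.max(-1).astype(int)-im.min(-1)<16)&(im.max(-1)<110)
m=(R&gray&(P[...,2]>.0085)&(P[...,2]<.0155)).astype(np.uint8)
m=cv2.morphologyEx(m,cv2.MORPH_OPEN,np.ones((3,3)))
k,l,st,ce=cv2.connectedComponentsWithStats(m); big=np.isin(l,[i for i in range(1,k) if st[i,4]>150])
rect(P[big],'plate'); q=P[big]
for a in (9,10,10.6,11.2):
    t=np.radians(-a); u=q[:,0]*np.cos(t)+q[:,1]*np.sin(t); v=-q[:,0]*np.sin(t)+q[:,1]*np.cos(t)
    print(a,np.percentile(u,[.2,99.8]).round(4),np.percentile(v,[.2,99.8]).round(4))
# bar line
b=(P[...,2]>.048)&(P[...,2]<.058)&(im.min(-1)>110)&R&(P[...,0]<.56)
rect(P[b],'bar'); vx=cv2.fitLine(P[b][:,:2].astype(np.float32),cv2.DIST_HUBER,0,.001,.001).ravel(); print(vx,np.degrees(np.arctan2(vx[1],vx[0])))
g=(im[...,0].astype(int)-im[...,2]>80)&R; q=P[g]; rect(q,'pins'); print(q[:,2].mean())
A=im[100:150,325:405];B=im[210:260,325:405]
c=np.vstack([cv2.resize(x,None,fx=6,fy=6,interpolation=cv2.INTER_CUBIC) for x in(A,B)])
cv2.imwrite('pics/gz.png',np.clip(c[:,:,::-1].astype(float)*2.2,0,255))
```

```text
plate 22946 [624.8 142. ] [217.1 179.3] 79.2
9 [0.5045 0.6857] [0.1319 0.3476]
10 [0.5011 0.6801] [0.1436 0.357 ]
10.6 [0.4988 0.6769] [0.1507 0.3627]
11.2 [0.4959 0.6742] [0.1576 0.3686]
bar 2241 [529.8 162.1] [159.6  52.3] 86.7
[0.19054201 0.981679   0.5162979  0.15366928] 79.01558
pins 379 [657.6 135.6] [61.8 20.8] 79.0
0.0453034810069425[ WARN:0@0.163] global loadsave.cpp:1063 imwrite_ Unsupported depth image for selected encoder is fallbacked to CV_8U.
```

View pics/gz.png

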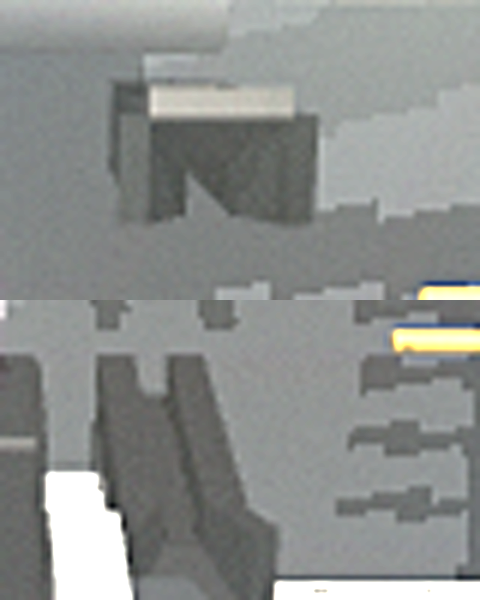

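The +y guide mouth is centred near (360,136) and its block matches the plate estimate. The lower crop shows the -y channel base near (350,222). I'll ray-cast these and the held board's lower +y corner.

Run:
```python
from h import *
z=np.load('pics/w2.npz');im,d=z['im'].astype(int),z['d'];W=np.load('pics/w2_W.npy');P=pts('wrist',d,W)
a=np.radians(-10.9);R=np.array([[np.cos(a),np.sin(a)],[-np.sin(a),np.cos(a)]])
O=np.array([.577,.2576])
f=lambda p:(R@p[:2]-O)*1000
print('mouth +y',f(ray((360,136),W,.081)),'chan -y base',f(ray((350.4,222),W,.012)))
g=(im[...,1]>im[...,0]+12)&(im[...,1]>im[...,2]+12)&(d>.08)
ys,xs=np.nonzero(g&(np.abs(np.arange(640)[None]-320)<15)); 
print('green rows',ys.min(),ys.max())
for r in range(ys.min(),ys.min()+30,4):
    c=xs[ys==r]; 
    if len(c): print(r,c.min(),c.max(),[ (P[r,x]*1000).round(1).tolist() for x in (int(c.mean()),)])
s=np.array([.58717,.14908]); yw=2*np.arctan2(.638468,.769649); print('tool yaw',np.degrees(yw))
zb=.18918+.019-.080
r=ys.min();c=xs[ys==r].mean()
p=ray((c,r),W,zb)[:2]-s; print('corner in tool x,y mm',1000*np.array([p@[np.cos(yw),np.sin(yw)],p@[np.sin(yw),-np.cos(yw)]]))
print('tool jig',f(s), 'target world',R.T@O)
```

```text
mouth +y [-1.0187842  44.68757508] chan -y base [  0.68271645 -48.68936137]
green rows 137 371
137 319 323 [[596.0, 198.5, 131.2]]
141 318 323 [[595.4, 198.6, 147.8]]
145 318 323 [[595.4, 198.6, 162.3]]
149 318 323 [[595.4, 198.5, 174.5]]
153 318 323 [[595.5, 198.6, 185.7]]
157 317 324 [[595.5, 198.8, 196.1]]
161 317 324 [[595.5, 198.5, 203.0]]
165 317 324 [[595.3, 197.4, 205.2]]
tool yaw 79.3553073792098
corner in tool x,y mm [49.85005011 -0.49709676]
tool jig [-28.61365131  -0.17842385] target world [0.61530116 0.14384449]
```

>>> send_rows(
  targets=[0,0.01,-0.002,0,-0.004,0,0.0125,-0.0025,0,0,0,0.0062,-0.001,-0.01,0,0,0,0,-0.02,0,0,0,0,-0.008,0,0,0,0,0,0,0,0,0,0,0],
)

```text
time_s: 6.82
position: [0.6157, 0.145, 0.1517]
eef_rot: [0.0, 0.77, 0.638, 0.0]
ft_force: [0.3, 0.4, 0.2]
width: 0.0079
```

Run:
```python
from h import *
im,d,W,P,s=wrist('w3')
print(s['time_s'],s['position'],np.degrees(2*np.arctan2(s['eef_rot'][2],s['eef_rot'][1])),s['ft_force'])
cv2.imwrite('pics/w3z.png',np.clip(cv2.resize(im[90:290,240:440],None,fx=3,fy=3,interpolation=cv2.INTER_CUBIC)[:,:,::-1].astype(float)*2,0,255).astype(np.uint8))
```

```text
6.825 [0.61570907 0.14503096 0.15165909] 79.2358401373873 [0.28364415 0.36258794 0.22898979]
```

View pics/w3z.png

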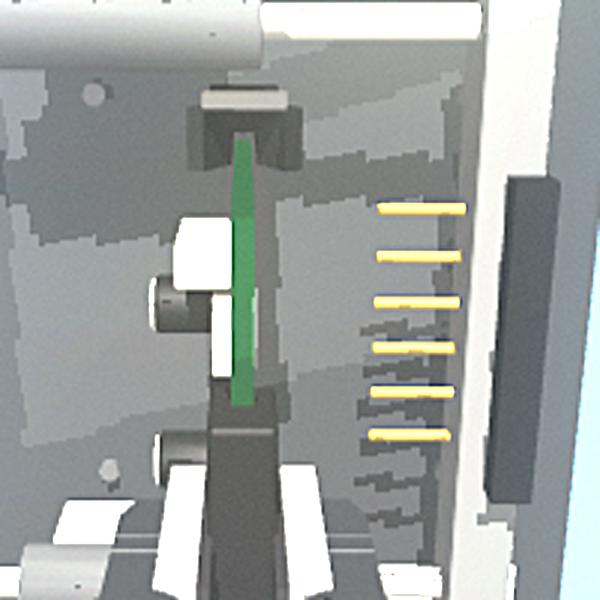

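The board's edge sits centred over the +y guide (tip at crop x 243, guide block 188–302). I'll descend in stages and watch the force.

>>> send_rows(
  targets=[0,0,-0.0012,-0.004,0,0,0,0,-0.006,0,0,0,0,-0.008,0,0,0,0,-0.008,0,0,0,0,-0.004,0],
)

```text
time_s: 7.5
position: [0.6154, 0.1435, 0.1204]
eef_rot: [-0.0, 0.77, 0.638, -0.0]
ft_force: [-0.1, 0.2, -1.1]
width: 0.0077
```

Now in the channel mouth with no force. Continuing down.

>>> send_rows(
  targets=[0,0,0,-0.006,0,0,0,0,-0.01,0,0,0,0,-0.01,0,0,0,0,-0.008,0,0,0,0,-0.004,0,0,0,0,0,0],
)

```text
time_s: 8.25
position: [0.6155, 0.1437, 0.0831]
eef_rot: [-0.0, 0.77, 0.638, -0.0]
ft_force: [0.1, -0.1, -0.6]
width: 0.008
```

>>> send_rows(
  targets=[0,0,0,-0.004,0,0,0,0,-0.003,0,0,0,0,-0.0015,0,0,0,0,-0.001,0,0,0,0,0,0],
)

```text
time_s: 8.88
position: [0.6162, 0.1435, 0.0749]
eef_rot: [0.0, 0.77, 0.637, 0.0]
ft_force: [-3.0, -2.7, 14.8]
width: 0.0076
```

Contact at z 0.0749, exactly the seated height expected from the rack grasp. Release and rise.

>>> send_rows(
  targets=[0.028,0,0,0,0,0.028,0,0,0,0,0.028,0,0,0.004,0,0.028,0,0,0.02,0,0.028,0,0,0.04,0,0.028,0,0,0.04,0,0.028,0,0,0.02,0,0.028,0,0,0,0],
)

```text
time_s: 9.88
position: [0.6164, 0.1439, 0.2006]
eef_rot: [0.001, 0.77, 0.638, 0.002]
ft_force: [-0.1, -0.4, -0.5]
width: 0.0281
```

Run:
```python
from h import *
im,d,W,P,s=wrist('w4')
print(s['time_s'],s['position'],s['ft_force'],s['width'])
m=(P[...,2]>.094)&(P[...,2]<.115)&(d>.12); q=P[m]; rect(q,'strip'); print(np.median(q,0))
m=(P[...,2]>.085)&(P[...,2]<.115)&(d>.12)&(P[...,0]>.55); rect(P[m],'board top'); 
a=np.radians(-10.9);R=np.array([[np.cos(a),np.sin(a)],[-np.sin(a),np.cos(a)]])
b=(P[...,2]>.046)&(P[...,2]<.056)&(im.min(-1)>110)&(d>.15)
J=(P[...,:2]@R.T-[.577,.2576])*1000
b&=(J[...,0]<-85)&(J[...,0]>-125)&(abs(J[...,1])<70)
print('bar jig x',np.percentile(J[b][:,0],[5,50,95]),'y',np.percentile(J[b][:,1],[1,99]),np.percentile(P[b][:,2],[50,95]))
print('tool jig',(R@s['position'][:2]-[.577,.2576])*1000)
```

```text
9.875 [0.61644614 0.14392036 0.20063713] [-0.06474179 -0.39312781 -0.48190767] 0.028140644323657635
strip 790 [612.8 144.6] [50.1  8.8] 79.3
[0.61327538 0.14596563 0.09923618]
board top 1047 [612.8 144.4] [100.1   8.9] 79.3
bar jig x [-105.40000492  -98.91731509  -94.25046467] y [-65.50437222  63.61571439] [0.05035946 0.05199043]
tool jig [1.1099723  0.29100918]
```

View pics/w4.png

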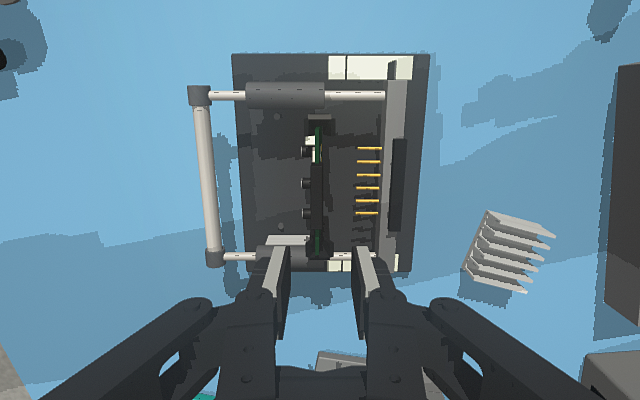

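The view shows the board seated at (317,190), strip top at z 0.099, with components toward the bar at (205,180). All other objects are in place. Moving over the bar.

>>> send_rows(
  targets=[0.042,-0.02,0.004,0,0,0.042,-0.03,0.006,0,0,0.042,-0.03,0.005,-0.01,0,0.042,-0.0185,0.0037,-0.02,0,0.042,0,0,-0.03,0,0.042,0,0,-0.03,0,0.042,0,0,-0.01,0,0.042,0,0,0,0],
)

```text
time_s: 10.92
position: [0.5168, 0.1624, 0.0976]
eef_rot: [-0.0, 0.77, 0.638, -0.001]
ft_force: [-0.1, -0.1, 0.9]
width: 0.0423
```

Run:
```python
from h import *
im,d,W,P,s=wrist('w5')
print(s['time_s'],s['position'],s['ft_force'],s['width'],s['eef_rot'])
a=np.radians(-10.9);R=np.array([[np.cos(a),np.sin(a)],[-np.sin(a),np.cos(a)]])
J=(P[...,:2]@R.T-[.577,.2576])*1000
b=(P[...,2]>.046)&(P[...,2]<.057)&(im.min(-1)>110)&(d>.1)&(J[...,0]<-85)&(J[...,0]>-125)&(abs(J[...,1])<60)
print('bar',b.sum(),np.percentile(J[b][:,0],[5,50,95]),np.percentile(P[b][:,2],[50,95]))
t=b&(P[...,2]>.0505); print('crest',np.median(J[t],0)); 
print('tool jig',(R@s['position'][:2]-[.577,.2576])*1000)
```

```text
10.925 [0.51684636 0.16236306 0.09756096] [-0.14494377 -0.12759452  0.86929103] 0.04225642851096086 [-2.86674447e-04  7.70319214e-01  6.37658194e-01 -5.03554162e-04]
bar 4109 [-106.06141981 -100.25106588  -94.48990495] [0.05032786 0.05176861]
crest [-100.22971764    7.71089161]
tool jig [-100.18032878   -0.43288615]
```

Bar crest at -100.2 and the tool at -100.2, so they're aligned. Descend and grip.

>>> send_rows(
  targets=[0.042,0,0,-0.015,0,0.042,0,0,-0.025,0,0.042,0,0,-0.02,0,0.042,0,0,-0.0115,0,0.042,0,0,0,0,0.042,0,0,0,0],
)

```text
time_s: 11.72
position: [0.5175, 0.1625, 0.0269]
eef_rot: [0.0, 0.77, 0.638, 0.0]
ft_force: [-0.2, 0.7, 1.1]
width: 0.0422
```

>>> send_rows(
  targets=[0,0,0,0,0,0,0,0,0,0,0,0,0,0,0,0,0,0,0,0],
  grip_force=80,
)

```text
time_s: 12.22
position: [0.5177, 0.1623, 0.027]
eef_rot: [0.0, 0.77, 0.638, 0.001]
ft_force: [0.3, -1.1, 9.1]
width: 0.0118
```

>>> send_rows(
  targets=[0,-0.004,0.0008,0,0,0,-0.006,0.0011,0,0,0,-0.008,0.0015,0,0,0,-0.008,0.0015,0,0,0,-0.006,0.0012,0,0,0,-0.0035,0.0007,0,0,0,-0.0015,0.0003,0,0,0,0,0,0,0],
)

```text
time_s: 13.22
position: [0.4816, 0.1692, 0.027]
eef_rot: [0.001, 0.771, 0.637, 0.001]
ft_force: [8.7, -3.9, 2.5]
width: 0.0122
```

Run:
```python
from h import *
im,d,W,P,s=wrist('w6')
p=s['position'];a=np.radians(-10.9)
print(s['time_s'],p,s['ft_force'],s['width'],'pull',(p[:2]-[.5177,.1623])@[-np.cos(a),-np.sin(a)])
sc,ds=snap('scene','s6')
A=cv2.resize(im[0:200,200:560],(760,422),interpolation=cv2.INTER_CUBIC)
B=cv2.resize(sc[205:285,310:400],None,fx=2,fy=2)
cv2.imwrite('pics/w6z.png',np.clip(A[:,:,::-1].astype(float)*1.5,0,255).astype(np.uint8))
```

```text
13.225 [0.4816277  0.16924079 0.02702076] [ 8.72300129 -3.88900874  2.52503623] 0.012166398465162374 pull 0.036733978435024364
```

View pics/w6z.png

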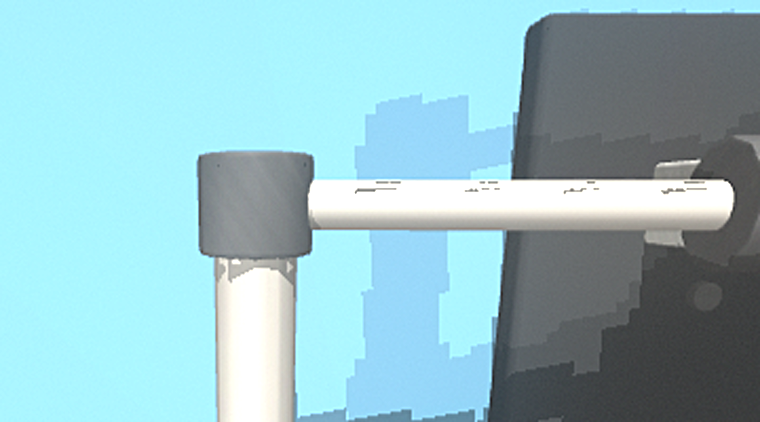

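Measured pull is 36.7 mm with a spring load of about 9.5 N, as expected. Pull 1.3 mm more and check the pointers.

>>> send_rows(
  targets=[0,-0.0013,0.0002,0,0,0,0,0,0,0,0,0,0,0,0],
)

```text
time_s: 13.7
position: [0.4805, 0.1695, 0.027]
eef_rot: [0.001, 0.771, 0.637, 0.001]
ft_force: [8.8, -3.1, 3.4]
width: 0.0112
```

Run:
```python
from h import *
im,d,W,P,s=wrist('w7')
p=s['position'];a=np.radians(-10.9);R=np.array([[np.cos(a),np.sin(a)],[-np.sin(a),np.cos(a)]])
print(s['time_s'],p,s['ft_force'],s['width'],'pull',(p[:2]-[.5177,.1623])@[-np.cos(a),-np.sin(a)])
J=(P[...,:2]@R.T-[.577,.2576])*1000
b=(P[...,2]>.046)&(P[...,2]<.057)&(im.min(-1)>110)&(d>.1)&(J[...,0]<-120)&(J[...,0]>-160)&(abs(J[...,1])<60)
print('bar',b.sum(),np.percentile(J[b][:,0],[5,50,95]))
def px(n,j,z):
    c=calibration(n);T=np.linalg.inv(np.array(c['world_from_camera']));w=R.T@(np.array(j)/1000+[.577,.2576]); q=T[:3,:3]@[*w,z]+T[:3,3]; q=np.array(c['camera_matrix'])@q; return q[:2]/q[2]
T=[]
for n in('scene','side'):
    sc,ds=snap(n,n+'7')
    for y in(98,-98):
        u,v=px(n,(60,y),.014).round().astype(int); print(n,y,u,v)
        c=sc[max(v-16,0):v+16,u-20:u+20]; T.append(cv2.resize(c,(400,320),interpolation=cv2.INTER_CUBIC))
o=np.vstack([np.hstack(T[:2]),np.hstack(T[2:])]); cv2.imwrite('pics/p7.png',cv2.resize(o[:,:,::-1],(740,592)))
```

```text
13.7 [0.48054059 0.1694704  0.02702951] [ 8.77635415 -3.13141873  3.36090416] 0.011191146532059616 pull 0.0378448976522942
bar 7566 [-143.82062816 -138.09811573 -132.31080651]
scene 98 379 268
scene -98 319 249
side 98 226 234
side -98 279 210
```

View pics/p7.png

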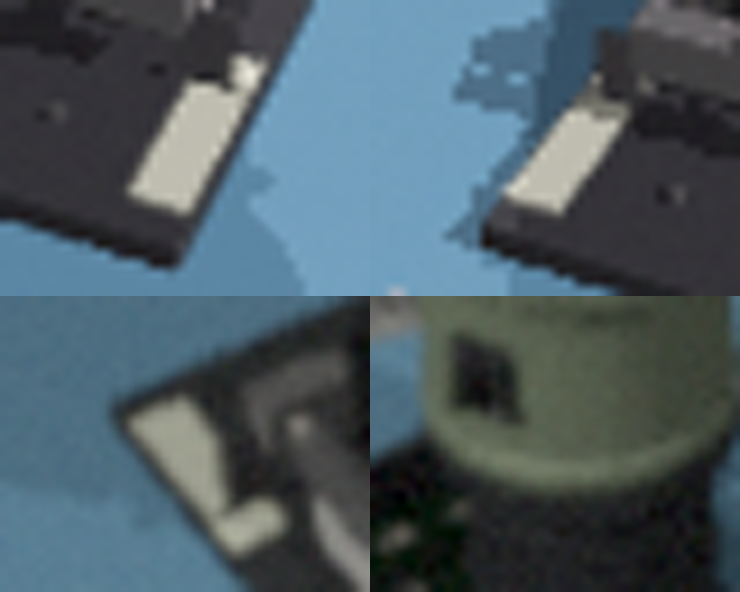

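Wrist depth puts the bar at -138.1, against -100.2 at rest, a pull of 37.9 mm. In both crops the pointer blade covers the engraved line, at (225,85) top left. One numeric check of the board and rack, then hand in.

Run:
```python
from h import *
a=np.radians(-10.9);R=np.array([[np.cos(a),np.sin(a)],[-np.sin(a),np.cos(a)]])
for f in('scene0','scene7'):
    z=np.load(f'pics/{f}.npz');P=pts('scene',z['d']);J=(P[...,:2]@R.T-[.577,.2576])*1000
    m=(abs(J[...,0])<20)&(abs(J[...,1])<60)&(P[...,2]>.085)&(z['d']>0)
    print(f,'jig board top',m.sum(),J[m].mean(0) if m.any() else '',np.percentile(P[m][:,2],98) if m.any() else '')
    for c in((.577,-.140),(.671,-.179),(.625,-.159)):
        k=(np.hypot(P[...,0]-c[0],P[...,1]-c[1])<.03)&(P[...,2]>.06)&(P[...,2]<.12)&(z['d']>0); print(c,k.sum(),P[k].max(0).round(3) if k.any() else '')
s=sense();p=s['position'];print(s['time_s'],p,s['ft_force'],'pull',(p[:2]-[.5177,.1623])@[-np.cos(a),-np.sin(a)])
```

```text
scene0 jig board top 0  
(0.577, -0.14) 75 [ 0.591 -0.113  0.083]
(0.671, -0.179) 79 [ 0.685 -0.152  0.083]
(0.625, -0.159) 138 [ 0.639 -0.131  0.102]
scene7 jig board top 122 [1.46080142 1.82448907] 0.10243601370615454
(0.577, -0.14) 77 [ 0.592 -0.114  0.082]
(0.671, -0.179) 76 [ 0.687 -0.152  0.083]
(0.625, -0.159) 0 
13.85 [0.48049377 0.16946178 0.02700278] [ 8.0677402  -3.3728102   2.60784819] pull 0.03788924353627889
```

```bash
python3 -c "
from workcell import *
print(job_done())"
```

```text
the job is handed in; nothing more can be done
None
```

I moved the largest board from the rack's middle slot into the jig's card guides and handed the job in at about 13.9 s, still gripping the pull bar.

- **Board:** it touched down at the seated height expected from the rack grasp. Afterwards the grip strip's top measured 99 mm (wrist camera) and 102 mm (scene camera), against 100 mm expected. The components face the bar and the bare contact side faces the pins.
- **Pull bar:** arm travel and wrist-camera depth both gave about 37.9 mm, against 38 mm at the line. The load was about 9 N, roughly the 9.7 N expected with the pins on the board. In both scene-camera crops the pointer blades cover the engraved lines. The right-hand pointer couldn't be checked from the side camera because the arm blocked it.
- **Other items:** the other two boards measured unchanged in the rack. I saw nothing else moved, but didn't measure the loose items on the bench.
- **Disagreement:** the wrist camera put the seated board about 3 mm nearer the bar than the arm's own position did. The scene camera put it about 1.5 mm the other way. That is roughly the calibration error plus the play in the guides.

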